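# Drive the seized hinge pin out of a garlic press

## Robot

A 6-joint arm with a two-finger parallel gripper is mounted at the origin on a cart in front of the work surface, level with it; the furniture and walls round the work are solid. World frame = base frame: x ahead of the robot, y to its left, z up, the work surface at z = 0. Lengths are in m, angles in rad, forces in N, time in s.
With the tool pointing down it reaches from about 0.325 to 0.775 m from the base axis. Payload 5.5 kg.
Tool frame: the origin (TCP) lies at the very end of the fingers, on their centre line; the grasp point (between the pads) lies 19 mm behind it (bot.grasp_offset is the distance from the TCP to the grasp point, in m); z points along the fingers, y is the line along which they close (so a half turn about z gives the same grasp; the last joint's range is limited). The gripper opens to 85 mm and grips with 20 to 120 N. Pads are 22 mm wide; open, the fingers measure 114 mm over their backs; the gripper's body (76 mm by 85 mm) begins 54 mm behind the grasp point. The pads swing forward as they close: fully open they stand 13 mm farther back than shut.
Start: joints at [1.059, 0.091, 1.231, -0, 1.82, -0.057], TCP at [0.264, 0.539, 0.231] pointing down, gripper open.
Joint ranges: [-2.87, 2.87], [-0.86, 2.18], [0.17, 2.46], [-1.51, 4.65], [0.06, 2.69], [-2.65, 2.65]. Speed limits (rad/s): [2.57, 2.57, 3.01, 3.14, 3.14, 3.14].

## Interface

Orientations are given as a rotation vector (axis times angle).
In Python, from plant import bot gives the robot as it stands.
- The arm moves only by the tool send_rows, never from a script. Its argument "plan" is a list of rows, each a list of 7 numbers: the turn, a rotation vector about the tool's x, y, z in degrees, then the shift along the tool's x, y, z in cm, then the opening, from -1 (shut) to 1 (fully open). A call has 1 to 8 rows; each row is the pose to reach, as a shift and turn from the pose commanded when the call began, along the tool's axes at that moment; what a row does not reach only later rows make up. A row lasts 1/12 s, in which the tool goes at most 41.7 mm and 7.16 degrees, less where a joint would pass 70% of its speed; a pose out of reach is approached as far as the arm can. A call with a gripper value outside its range is refused whole. The fingers move at their own pace and stop on an object; the grip force is fixed at half the most. Time passes only in rows, so rows that repeat a pose let the fingers close. It gives the time, the measured TCP pose, the force, the opening and the grip force at its end, in the units of the state.
- bot.sense(): the state, without advancing time (a new reading comes with each control period).
- bot.capture(name): name is "side" or "top"; returns the picture (420x560x3 uint8, red, green, blue); there is no depth.
- bot.camera_info(name): a dict with "intrinsics" (3x3 intrinsics, pixels), "k1" (the pictures are not rectified: a ray, as slopes to the right and down, at radius r is drawn at 1 + k1 r^2 times it, then the intrinsics apply), "R" (3x3) and "t" (3): a world point X has camera coordinates R X + t. Camera axes: x right, y down, z forward; pixel columns grow to the right and rows downward; lengths in m; the calibration is good to about 2 mm. A picture is of the moment at which its call begins. camera_info takes no time and is no camera call.
- bot.finish_job(): hands the job in; it is judged then, once.
The state is a dict: "t": time; "qpos": joint angles; "qd": joint speeds; "joint_efforts": joint torques, N m; "position": TCP position; "orientation": TCP orientation; "ft_force": force on the tool from outside, world axes, zero at the start; "wrist_torque": the same for the moment, N m; "width": finger opening in m; "grasp_force": force on a finger pad.
Only numpy, scipy, OpenCV 4.12 (cv2) and the standard library are available. Lean on these libraries where they do the work, as an engineer would, in place of code of your own. Each camera call takes 0.05 s, during which the arm holds its last target. There are 200 camera calls.

## Task

The hinge pin of the garlic press is seized: take the drift punch from its wooden block and with it push the pin slowly down out of the hinge barrel until it stops dead on the plug in the well below, and bear on it there for a good half second with about 20 N so that it is surely home. The casting is brittle, so never let the punch press on the press or its pin with more than 30 N. Then put the punch back upright in its block, collar down on the wood, let go, and leave the other things where they are.

Things in the scene. Friction and masses are not known exactly. Their poses are not given: they have to be found in the camera images.
- press: aluminium garlic press clamped flat on a fixed wooden block 104 x 78, 60 high. Origin: on the hinge axis, at the worktop; z up, x from the hinge to the two black-ended handles (end 160 out, below z = 80). Hinge barrel: upright tube, 26 outside, z = 60 to 90, straight bore 10 wide; below it a 30 wide well in the block. Clamp nuts 66 out along x, 29 to each side, reach z = 87.
- bore_mouth (a point): centre of the upper mouth of the hinge bore, 90 above the worktop; z up
- pin: seized steel hinge pin, upright in the bore, 9 wide, 30 long, 13 wide head at its lower end; slides up and down only, stays where left. Origin: centre of its upper end, 2 to 26 below the mouth at first; z up. Resists with 7 N plus about 3.5 N per 10 mm/s of speed
- pin_end (a point): the pin's upper end again. It has 24 to 34 mm to go, to a rigid stop plug in the well whose height varies and is not measured; home on the plug this point is 40 to 54 above the worktop, below the barrel
- punch: loose steel drift punch, 133 long, 0.12 to 0.21 kg, upright in the holder. Origin: centre of the tip's end; z along the punch, up. Round tip 7 wide with chamfered end, z = 0 to 60; round collar 32 wide, 60 to 66; square shank 14 x 14 (sides along x and y) to grip, 66 to 126; domed head to 133
- holder: plain wooden block 70 x 70 x 68 high, fixed to the worktop, with an upright hole 10 wide through its middle (mouth bevelled by 2). The punch's tip goes into the hole, its collar rests on the top; seated, the punch's origin is 8 above the worktop. Origin: centre of the underside; z up
- mushroom: bystander, to be left alone: a white mushroom, 44 wide, 38 high; origin at its underside
- garlic_bulb: bystander, to be left alone: a garlic bulb, 56 wide and high; origin at its underside
- garlic_two: bystander, to be left alone: a second garlic bulb, 55 wide and high; origin at its underside
- salt_jar: bystander, to be left alone: a glass jar with a yellow lid, 71 wide, 90 high; origin at its underside
- spice_jar: bystander, to be left alone: a small spice jar with a red lid, 45 wide, 106 high; origin at its underside
- onion: bystander, to be left alone: a brown onion, 82 wide, 94 high; origin at its underside
Mind the look-alikes: they are no part of the job. Leave any orange look-alike of the punch alone.

How it is judged:
By the outcome, as a careful person would: the job done as asked, in the order asked, and still so for the second after the job is handed in, with the robot touching nothing.
It also fails if it takes over 67 s, if anything falls off the work surface, if the arm or the gripper's body presses on something with over 40 N, if the wrist force passes 120 N, or if a joint passes its speed limit or range.

## Working session

There is one attempt and no reset: what is moved stays moved. The work goes in short steps, Python scripts to look and compute and a tool call to move; the robot and the scene stay as the last step left them, time stands still between calls to the robot, and variables do not carry over. Pictures are saved under pics/ and viewed, at most 10 in all, crops included, and the job is handed in when it is done.

Besides the shell and the picture viewer there is one more tool, called after "Call:" in YAML: its name, and indented under it one key for each argument. send_rows: Moves the arm, as the interface text tells. Its arguments: {"type":"object","properties":{"plan":{"type":"array","items":{"type":"array","items":{"type":"number"}}}},"required":["plan"]}

```bash
mkdir -p pics; ls; python3 - <<'E'
from plant import bot
import cv2,numpy as np
for n in("side","top"):
    im=bot.capture(n); cv2.imwrite(f"pics/{n}0.png",im[:,:,::-1])
    c=bot.camera_info(n); print(n,c)
    print(-np.array(c["R"]).T@np.array(c["t"]))
s=bot.sense();print(s)
E
```

```text
pics
side {'intrinsics': array([[511.20826565,   0.        , 280.02140905],
       [  0.        , 511.20826565, 210.65166814],
       [  0.        ,   0.        ,   1.        ]]), 'k1': -0.11999438737331532, 'R': array([[-0.9993323 ,  0.03614855,  0.00531298],
       [ 0.01726667,  0.59539779, -0.8032455 ],
       [-0.03219949, -0.80261744, -0.59562441]]), 't': array([0.59657676, 0.11519267, 0.99195618])}
[0.62612992 0.70601049 0.6801917 ]
top {'intrinsics': array([[542.43555648,   0.        , 277.83764487],
       [  0.        , 542.43555648, 204.18536998],
       [  0.        ,   0.        ,   1.        ]]), 'k1': -0.2070053828608546, 'R': array([[ 1.13056461e-04, -9.99691553e-01,  2.48351904e-02],
       [-9.95134090e-01, -2.55947922e-03, -9.84966646e-02],
       [ 9.85298487e-02, -2.47032089e-02, -9.94827432e-01]]), 't': array([-0.09051126,  0.61938604,  1.05842257])}
[ 0.51209618 -0.0627516   1.11620313]
{'t': 0.1, 'qpos': array([ 1.05928645e+00,  9.18308123e-02,  1.23182232e+00,  1.43093324e-05,
        1.81979353e+00, -5.67173673e-02]), 'qd': array([ 0.00011229, -0.00122808, -0.00337581, -0.00072224, -0.00116011,
        0.00087742]), 'joint_efforts': array([ 2.34529318e-03, -4.60216749e+01, -4.19218504e+01,  5.73565600e-06,
        1.06315964e-02,  2.88829585e-05]), 'position': array([0.26344306, 0.53877787, 0.23020355]), 'orientation': array([-7.08119782e-01, -3.06019841e+00,  2.78893891e-03]), 'ft_force': array([-0.39194023, -0.08882672, -0.22348306]), 'wrist_torque': array([-0.00123247,  0.01759511,  0.02792766]), 'grasp_force': 0.0, 'width': 0.08518535555326005}
```

View pics/top0.png

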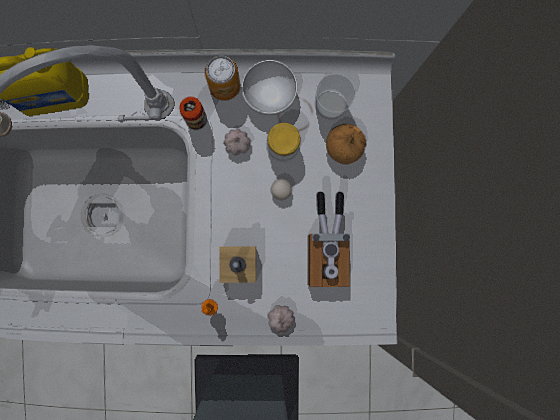

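View pics/side0.png

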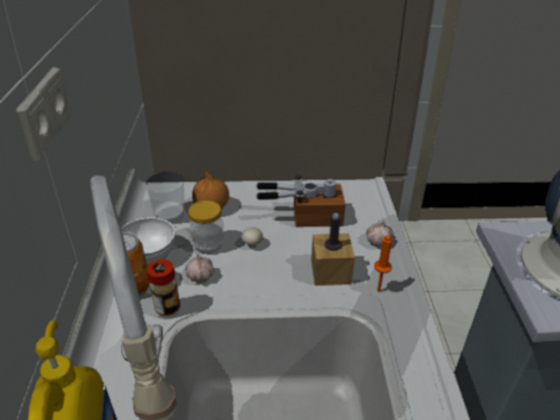

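Candidates for the punch: the dark one in the wooden block (top 238,265; side 335,230), and the orange look-alike (top 209,307; side 385,255). I choose the dark one in the block. For the barrel: small ring at top (332,272), 35 px (66 mm) from the clamp bar, versus the larger ring at (331,250). The handles point up the image (+x). Now one close crop to check.

```bash
cat > h.py <<'E'
from plant import bot
import cv2,numpy as np
def ray(n,u,v):
    c=bot.camera_info(n);K=c["intrinsics"];R=np.array(c["R"]);t=np.array(c["t"])
    d=np.array([(u-K[0,2])/K[0,0],(v-K[1,2])/K[1,1]]);s=d.copy()
    for _ in range(20): s=d/(1+c["k1"]*(s@s))
    return -R.T@t, R.T@np.array([*s,1])
def onz(n,u,v,z):
    o,d=ray(n,u,v); return o+d*(z-o[2])/d[2]
def proj(n,X):
    c=bot.camera_info(n);K=c["intrinsics"];p=c["R"]@np.array(X)+c["t"];s=p[:2]/p[2];s=s*(1+c["k1"]*(s@s))
    return K[:2,:2]@s+K[:2,2]
def tri(u1,u2):
    (a,d),(b,e)=ray("top",*u1),ray("side",*u2)
    d=d/np.linalg.norm(d);e=e/np.linalg.norm(e)
    k=np.linalg.lstsq(np.c_[d,-e],b-a,rcond=None)[0]
    p,q=a+k[0]*d,b+k[1]*e
    return (p+q)/2,np.linalg.norm(p-q)
E
python3 - <<'E'
import cv2,numpy as np
t=cv2.imread("pics/top0.png");s=cv2.imread("pics/side0.png")
f=lambda im,x,y,w,h:cv2.resize(im[y:y+h,x:x+w],(400,300),interpolation=cv2.INTER_CUBIC)
a=np.hstack([f(t,205,240,64,48),f(t,300,235,64,48)]);b=np.hstack([f(s,290,205,100,75),f(s,280,165,80,60)])
cv2.imwrite("pics/crop1.png",np.clip(np.vstack([a,b])*1.5,0,255).astype(np.uint8))
E
```

```text
(no output)
```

View pics/crop1.png

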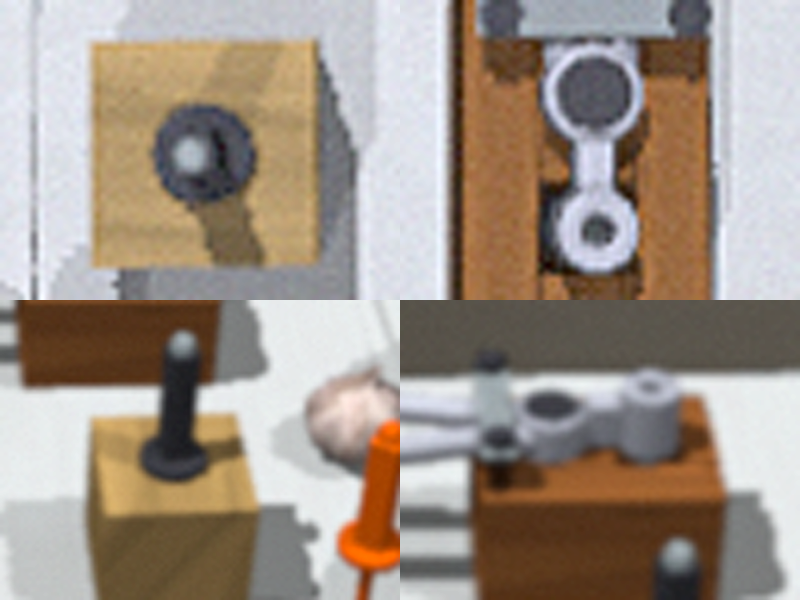

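The crop confirms the dark punch in the block: collar centre at top (237.4,264.3). The barrel ring, with its dark bore, is at top (331.5,271.8). The holder and press are both roughly axis-aligned.

```bash
python3 - <<'E'
from h import *
t=cv2.imread("pics/top0.png")
g=t.max(2).astype(int)
def cen(m,x,y,w,h):
    m=m[y:y+h,x:x+w].astype(np.uint8); n,l,s,c=cv2.connectedComponentsWithStats(m); k=1+np.argmax(s[1:,4])
    pts=cv2.findContours((l==k).astype(np.uint8),0,2)[0][0]
    (a,b),r=cv2.minEnclosingCircle(pts); rect=cv2.minAreaRect(pts)
    return c[k]+[x,y],(a+x,b+y,r),(rect[0][0]+x,rect[0][1]+y,rect[1],rect[2])
hsv=cv2.cvtColor(t,cv2.COLOR_BGR2HSV)
wood=(hsv[...,1]>80)|(g<70)
print("holder",cen(wood,212,238,52,54))
coll=((hsv[...,1]<90)&(g<75)|(hsv[...,0]>90)&(g<95))
print("collar",cen(coll,226,252,24,26))
ring=(hsv[...,1]<60)&(g>95)
print("ring",cen(ring,320,262,24,20))
for nm,u,v,z in(("collar",237.2,264,.074),("holder",237.4,264.1,.068),("ring",331.1,271.3,.09),("cup",330.5,248.9,.08),("orange",209,307,.13)): print(nm,onz("top",u,v,z).round(4))
for nm,a,b in(("head",(234.9,264.3),(335.3,215.5)),("barrelmouth",(331.1,271.3),(329.8,182))): print(nm,tri(a,b))
E
```

```text
holder (array([237.63071895, 264.10702614]), (237.5, 264.5, 24.748836517333984), (238.0, 264.5, (35.0, 36.0), 90.0))
collar (array([237.50793651, 264.41269841]), (237.03448295593262, 264.7931032180786, 8.45541000366211), (237.25000095367432, 264.24999809265137, (15.811387062072754, 15.495159149169922), 71.56504821777344))
ring (array([331.03007519, 270.11278195]), (331.125, 269.5, 8.125100135803223), (331.0, 269.5, (15.0, 12.0), 90.0))
collar [ 0.5001 -0.0108  0.074 ]
holder [ 0.4998 -0.0109  0.068 ]
ring [ 0.4863 -0.1891  0.09  ]
cup [ 0.5289 -0.1894  0.08  ]
orange [0.4227 0.0372 0.13  ]
head (array([ 0.49989968, -0.0097484 ,  0.13628458]), np.float64(0.000691782893805217))
barrelmouth (array([ 0.48598218, -0.18920947,  0.08877409]), np.float64(0.0006272762941827946))
```

Call:
send_rows:
  plan:
    - [0,0,-3,-2.5,-2.1,0,1]
    - [0,0,-7,-5.5,-4.7,0,1]
    - [0,0,-11,-8.5,-7.3,0,1]
    - [0,0,-15,-11.5,-9.9,0,1]
    - [0,0,-19,-14.5,-12.5,0,1]
    - [0,0,-22,-17.5,-15.0,0,1]
    - [0,0,-25,-20.3,-17.4,0,1]
    - [0,0,-26.06,-22.7,-19.5,0,1]

```text
t: 0.77
position: [0.3822, 0.2619, 0.2309]
orientation: [0.003, -3.141, 0.001]
ft_force: [0.1, -0.2, 1.2]
width: 0.0855
grasp_force: 0.0
```

Call:
send_rows:
  plan:
    - [0,0,0,-1.5,-3.5,0,1]
    - [0,0,0,-3.1,-7.2,0,1]
    - [0,0,0,-4.7,-10.9,0,1]
    - [0,0,0,-6.3,-14.6,0,1]
    - [0,0,0,-7.9,-18.3,1,1]
    - [0,0,0,-9.4,-21.9,2,1]
    - [0,0,0,-10.8,-25.0,3,1]
    - [0,0,0,-11.8,-27.3,4,1]

```text
t: 1.43
position: [0.5003, -0.0117, 0.1902]
orientation: [-0.003, -3.141, 0.001]
ft_force: [-0.2, -0.2, 0.8]
width: 0.0854
grasp_force: 0.0
```

```bash
python3 - <<'E'
from h import *
a=bot.capture("side");b=bot.capture("top");print(bot.sense()["position"],bot.sense()["orientation"])
p=proj("side",(.5,-.011,.14));print(p,proj("top",(.5,-.011,.19)))
c=cv2.resize(a[140:300,240:440],(400,320),interpolation=2);d=cv2.resize(b[190:330,150:325],(400,320),interpolation=2)
cv2.imwrite("pics/c2.png",np.clip(np.hstack([c,d])[:,:,::-1]*1.5,0,255))
E
```

```text
[ 0.49955092 -0.01213648  0.18807548] [-7.50208434e-03 -3.13654856e+00  1.11538445e-03]
[335.10735189 213.38297746] [233.89568891 264.82077534][ WARN:0@2.646] global loadsave.cpp:1063 imwrite_ Unsupported depth image for selected encoder is fallbacked to CV_8U.
```

View pics/c2.png

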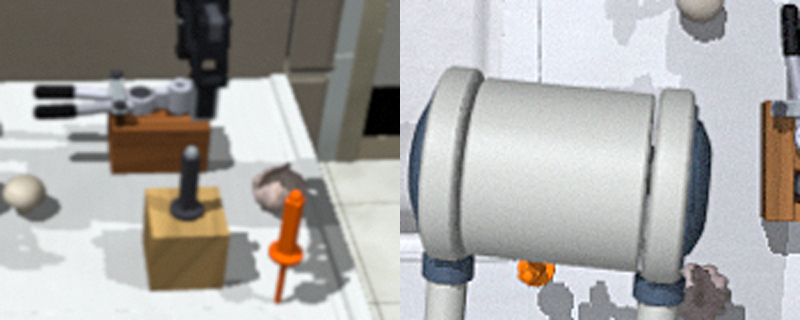

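```bash
python3 - <<'E'
from h import *
for X in((.5,.032,.19),(.5,.032,.205),(.5,.045,.205),(.489,.04,.205),(.511,.04,.205)):print(X,((proj("side",X)-[240,140])*2).round(1))
s=bot.sense();print(s["position"],s["orientation"],s["ft_force"])
E
```

```text
(0.5, 0.032, 0.19) [200.9 129.4]
(0.5, 0.032, 0.205) [202.3 114.5]
(0.5, 0.045, 0.205) [204.4 123.8]
(0.489, 0.04, 0.205) [217.1 119.9]
(0.511, 0.04, 0.205) [190.  120.4]
[ 0.49955092 -0.01213648  0.18807548] [-7.50208434e-03 -3.13654856e+00  1.11538445e-03] [-1.32039324  0.30603794  0.36590049]
```

Call:
send_rows:
  plan:
    - [0,0,0,0,0.1,2,1]
    - [0,0,0,0,0.1,5,1]
    - [0,0,0,0,0.1,7.5,1]
    - [0,0,0,0,0.1,9.5,1]
    - [0,0,0,0,0.1,10.5,1]
    - [0,0,0,0,0.1,11,1]
    - [0,0,0,0,0.1,11,1]
    - [0,0,0,0,0.1,11,1]

```text
t: 2.2
position: [0.5004, -0.0076, 0.0826]
orientation: [-0.001, 3.14, -0.0]
ft_force: [0.1, 0.2, 0.2]
width: 0.0857
grasp_force: 0.0
```

Call:
send_rows:
  plan:
    - [0,0,0,0,0,0,-1]
    - [0,0,0,0,0,0,-1]
    - [0,0,0,0,0,0,-1]
    - [0,0,0,0,0,0,-1]
    - [0,0,0,0,0,0,-1]
    - [0,0,0,0,0,0,-1]
    - [0,0,0,0,0,0,-1]
    - [0,0,0,0,0,0,-1]

```text
t: 2.87
position: [0.5, -0.0079, 0.0817]
orientation: [0.0, 3.141, -0.0]
ft_force: [-1.1, 0.4, 2.2]
width: 0.0137
grasp_force: 58.5
```

Call:
send_rows:
  plan:
    - [0,0,0,0,0,-0.5,-1]
    - [0,0,0,0,0,-2,-1]
    - [0,0,0,0,0,-4,-1]
    - [0,0,0,0,0,-6.5,-1]
    - [0,0,0,0,0,-8.5,-1]
    - [0,0,0,0,0,-10,-1]
    - [0,0,0,0,0,-10.5,-1]
    - [0,0,0,0,0,-10.5,-1]

```text
t: 3.53
position: [0.5004, -0.0079, 0.1877]
orientation: [-0.0, 3.139, -0.0]
ft_force: [0.4, -1.0, -1.8]
width: 0.0139
grasp_force: 58.6
```

```bash
python3 - <<'E'
from h import *
for i in range(6):
    bot.capture("side");s=bot.sense();print(s["t"],s["position"].round(4),s["orientation"].round(4),s["ft_force"].round(2),s["grasp_force"])
E
```

```text
3.5833 [ 0.4999 -0.0079  0.1861] [-1.0000e-04  3.1415e+00 -0.0000e+00] [ 0.04 -0.61 -2.43] 58.640585727989674
3.6333 [ 0.4995 -0.0078  0.185 ] [ 0.0000e+00 -3.1399e+00 -2.0000e-04] [-0.29 -0.74 -1.96] 58.64067122340202
3.6833 [ 0.4993 -0.0078  0.1845] [ 1.0000e-04 -3.1389e+00 -4.0000e-04] [-0.76 -0.36 -1.37] 58.640852719545364
3.7333 [ 0.4992 -0.0078  0.1844] [ 1.0000e-04 -3.1387e+00 -4.0000e-04] [ 0.4   0.9  -1.93] 58.64160519093275
3.7833 [ 0.4992 -0.0078  0.1845] [-1.0000e-04 -3.1387e+00 -4.0000e-04] [ 0.25  0.03 -1.95] 58.64173237234354
3.8333 [ 0.4993 -0.0078  0.1847] [ 1.0000e-04 -3.1391e+00 -3.0000e-04] [-0.37  0.73 -1.65] 58.64139251410961
```

Call:
send_rows:
  plan:
    - [0,0,0,0.1,-1.5,0,-1]
    - [0,0,0,0.3,-4.5,0,-1]
    - [0,0,0,0.6,-8,0,-1]
    - [0,0,0,0.9,-11.5,0,-1]
    - [0,0,0,1.1,-14.5,0,-1]
    - [0,0,0,1.2,-16.5,0,-1]
    - [0,0,0,1.3,-17.5,0,-1]
    - [0,0,0,1.3,-17.9,0,-1]

```text
t: 4.5
position: [0.4863, -0.1881, 0.1855]
orientation: [-0.003, -3.14, -0.001]
ft_force: [-0.7, -0.6, -1.6]
width: 0.014
grasp_force: 58.7
```

Call:
send_rows:
  plan:
    - [0,0,0,0,0,0.4,-1]
    - [0,0,0,0,0,0.8,-1]
    - [0,0,0,0,0,1.2,-1]
    - [0,0,0,0,0,1.2,-1]
    - [0,0,0,0,0,1.2,-1]
    - [0,0,0,0,0,1.2,-1]

```text
t: 5.0
position: [0.487, -0.1862, 0.1743]
orientation: [-0.002, 3.142, 0.0]
ft_force: [0.4, 0.0, -0.8]
width: 0.0137
grasp_force: 58.7
```

```bash
python3 - <<'E'
from h import *
a=bot.capture("side");b=bot.capture("top");s=bot.sense();print(s["position"],s["orientation"],s["ft_force"])
cv2.imwrite("pics/s3.png",a[:,:,::-1]);cv2.imwrite("pics/t3.png",b[:,:,::-1])
c=cv2.resize(a[130:210,290:370],(600,600),interpolation=2)
cv2.imwrite("pics/c3.png",np.clip(c[:,:,::-1]*1.6,0,255).astype(np.uint8))
E
```

```text
[ 0.48703818 -0.18657456  0.17459954] [-8.96044897e-04  3.14107494e+00 -3.39728687e-04] [-0.37359038  0.00798016 -2.51519917]
```

View pics/c3.png

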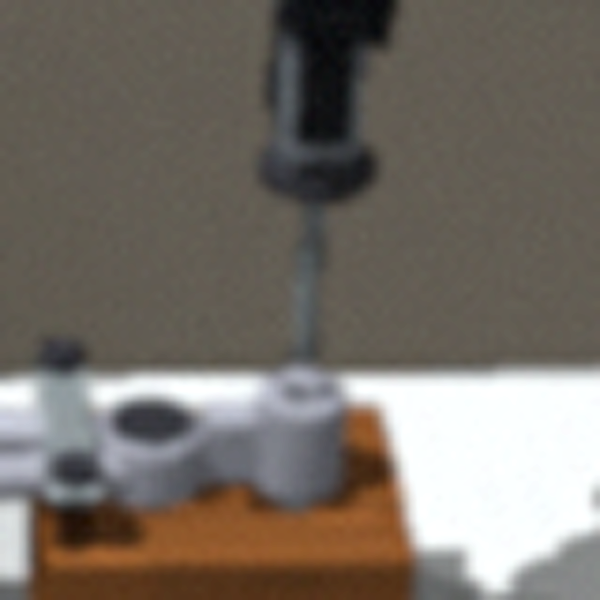

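```bash
python3 - <<'E'
from h import *
s0=cv2.imread("pics/side0.png").astype(int);s3=cv2.imread("pics/s3.png").astype(int)
print("s3 max rows 172-190, cols 324-340");print(s3[172:186,322:340].max(2))
print("s0");print(s0[172:192,322:340].max(2))
print("collar rows");print(s3[146:158,322:344].max(2))
for z in(.101,.161,.09):print(z,proj("side",(.487,-.1866,z)),proj("side",(.488,-.1866,z)),proj("side",(.487,-.1846,z)))
E
```

```text
s3 max rows 172-190, cols 324-340
[[ 61  61  62  61  59  64  62  65  64  55  55  59  61  63  62  64  61  61]
 [ 60  61  62  62  64  61  63  63  62  54  55  61  63  62  61  63  62  61]
 [ 64  63  62  63  63  63  64  62  60  52  52  58  63  62  63  61  63  60]
 [ 61  63  61  61  61  62  59  60  59  48  52  57  62  63  62  61  59  63]
 [ 62  62  61  62  61  59  56  54  54  46  51  57  62  63  63  61  62  61]
 [ 59  61  60  61  59  57  53  53  53  48  50  60  61  61  61  60  59  61]
 [ 60  61  62  60  61  60  65  72  69  63  62  60  62  61  61  61  60  61]
 [ 91  88  83  79  75  84  95 103 102  95  83  76  78  82  89  89  90  90]
 [136 134 128 114 107 105 109 113 115 112 104  97 100 114 129 136 136 135]
 [158 154 143 132 119 108  94  92  98 102  94  88  96 117 141 156 160 160]
 [156 151 139 130 122 107  88  81  84  91  90  87  94 110 133 150 157 157]
 [145 136 127 121 120 115 102  96  97 103 105 106 105 101 111 128 133 133]
 [131 125 113 109 114 116 115 112 113 114 113 111 100  82  90 102 105 110]
 [124 117 107 100 100 103 106 106 107 105  99  90  75  66  78  91  94  96]]
s0
[[ 60  61  5
[... 1896 characters left out ...]
18 29 47 60 62 63]
 [60 58 47 40 41 43 41 37 27 23 21 25 24 21 22 19 20 27 47 59 63 61]
 [61 60 48 37 37 41 38 33 26 25 20 20 20 18 20 19 18 31 48 60 61 61]
 [63 60 52 42 34 35 35 32 30 30 29 25 18 17 20 18 28 41 55 61 61 61]
 [64 61 60 53 44 38 34 33 32 31 28 26 22 20 25 31 43 55 61 62 61 61]
 [62 61 62 59 55 51 47 41 33 32 30 28 28 31 40 49 55 59 63 64 62 61]
 [61 63 62 60 59 59 58 53 45 41 40 44 49 51 54 59 61 61 62 62 62 62]]
0.101 [329.67240107 177.79105506] [329.19646096 177.79760844] [329.7824893 178.3121908]
0.161 [331.49430734 152.83931921] [331.00256712 152.84468468] [331.61156324 153.33809662]
0.09 [329.34814739 182.1927485 ] [328.87502337 182.19949619] [329.45698433 182.71747262]
```

```bash
python3 - <<'E'
from h import *
def edge(im,c0,c1,r0,r1,z,X,Y,r,bg):
    pass
# front-bottom collar edge: predicted row now and (seated) initially vs observed half-level crossing
from math import *
for n,f,X,Y,zb in(("s3","pics/s3.png",.487,-.1866,.161),("s0","pics/side0.png",.5,-.0079,.068)):
    im=cv2.imread(f).astype(int); p=np.array([proj("side",(X+.016*cos(a),Y+.016*sin(a),zb)) for a in np.linspace(0,2*pi,73)])
    u,v=p[:,0].mean(),p[:,1].max(); print(n,"pred u",p[:,0].min(),p[:,0].max(),"front v",v)
    c=int(round(u)); print(im[int(v)-5:int(v)+6,c-1:c+2].max(2).mean(1).round(),"rows from",int(v)-5)
    r=int(p[:,1].mean())-1; print(im[r-1:r+2,int(p[:,0].min())-3:int(p[:,0].max())+5].max(2).mean(0).round(),"cols from",int(p[:,0].min())-3)
E
```

```text
s3 pred u 323.57578409309554 339.413494103539 front v 156.87459350666262
[39. 24. 24. 30. 30. 32. 42. 47. 50. 49. 47.] rows from 151
[61. 62. 62. 59. 50. 42. 44. 48. 49. 47. 40. 37. 32. 32. 33. 32. 30. 27.
 22. 32. 49. 60. 63. 62.] cols from 320
s0 pred u 323.9055596327395 341.24398177441645 front v 251.30912857298233
[ 47.  47.  41.  35.  70. 112. 128. 128. 128. 129. 128.] rows from 246
[118. 116. 116. 112.  89.  60.  44.  45.  45.  43.  39.  32.  31.  29.
  32.  32.  32.  35.  38.  41.  40.  47.  62.  74.  80.  84.] cols from 320
```

Call:
send_rows:
  plan:
    - [0,0,0,-0.07,-0.08,0,-1]
    - [0,0,0,-0.07,-0.08,0.2,-1]
    - [0,0,0,-0.07,-0.08,0.5,-1]
    - [0,0,0,-0.07,-0.08,0.8,-1]
    - [0,0,0,-0.07,-0.08,1.0,-1]
    - [0,0,0,-0.07,-0.08,1.1,-1]
    - [0,0,0,-0.07,-0.08,1.2,-1]
    - [0,0,0,-0.07,-0.08,1.3,-1]

```text
t: 5.77
position: [0.4875, -0.1877, 0.1611]
orientation: [-0.0, -3.142, -0.0]
ft_force: [-0.3, 0.1, -0.9]
width: 0.014
grasp_force: 58.7
```

Call:
send_rows:
  plan:
    - [0,0,0,0,0,0.1,-1]
    - [0,0,0,0,0,0.2,-1]
    - [0,0,0,0,0,0.3,-1]

```text
t: 6.02
position: [0.4876, -0.1877, 0.1583]
orientation: [-0.0, 3.141, -0.0]
ft_force: [-1.8, -1.0, -2.0]
width: 0.0139
grasp_force: 58.7
```

Call:
send_rows:
  plan:
    - [0,0,0,0,0,0.1,-1]
    - [0,0,0,0,0,0.2,-1]
    - [0,0,0,0,0,0.3,-1]
    - [0,0,0,0,0,0.4,-1]

```text
t: 6.35
position: [0.4876, -0.1877, 0.1542]
orientation: [-0.0, 3.142, -0.0]
ft_force: [-0.2, -0.6, -1.9]
width: 0.0139
grasp_force: 58.7
```

Call:
send_rows:
  plan:
    - [0,0,0,0,0,0.1,-1]
    - [0,0,0,0,0,0.2,-1]
    - [0,0,0,0,0,0.3,-1]
    - [0,0,0,0,0,0.4,-1]

```text
t: 6.68
position: [0.4876, -0.1877, 0.1502]
orientation: [0.0, -3.142, 0.0]
ft_force: [-0.4, 0.4, -0.9]
width: 0.0141
grasp_force: 58.7
```

Call:
send_rows:
  plan:
    - [0,0,0,0,0,0.1,-1]
    - [0,0,0,0,0,0.2,-1]
    - [0,0,0,0,0,0.3,-1]
    - [0,0,0,0,0,0.4,-1]

```text
t: 7.02
position: [0.488, -0.1878, 0.1476]
orientation: [-0.0, 3.14, -0.001]
ft_force: [-1.6, 0.6, 6.4]
width: 0.014
grasp_force: 59.5
```

Call:
send_rows:
  plan:
    - [0,0,0,0,0,0.1,-1]
    - [0,0,0,0,0,0.2,-1]
    - [0,0,0,0,0,0.3,-1]
    - [0,0,0,0,0,0.4,-1]

```text
t: 7.35
position: [0.4882, -0.1879, 0.1448]
orientation: [-0.0, 3.138, -0.002]
ft_force: [-1.9, 0.9, 9.1]
width: 0.0137
grasp_force: 59.7
```

Call:
send_rows:
  plan:
    - [0,0,0,0,0,0.1,-1]
    - [0,0,0,0,0,0.2,-1]
    - [0,0,0,0,0,0.3,-1]
    - [0,0,0,0,0,0.4,-1]
    - [0,0,0,0,0,0.5,-1]
    - [0,0,0,0,0,0.6,-1]
    - [0,0,0,0,0,0.7,-1]

```text
t: 7.93
position: [0.4882, -0.1879, 0.138]
orientation: [-0.0, 3.138, -0.002]
ft_force: [-2.1, 1.7, 9.0]
width: 0.0141
grasp_force: 59.7
```

Call:
send_rows:
  plan:
    - [0,0,0,0,0,0.1,-1]
    - [0,0,0,0,0,0.2,-1]
    - [0,0,0,0,0,0.3,-1]
    - [0,0,0,0,0,0.4,-1]
    - [0,0,0,0,0,0.5,-1]
    - [0,0,0,0,0,0.6,-1]

```text
t: 8.43
position: [0.4882, -0.1879, 0.1319]
orientation: [-0.0, 3.138, -0.002]
ft_force: [-1.5, 0.4, 9.5]
width: 0.0137
grasp_force: 59.7
```

Call:
send_rows:
  plan:
    - [0,0,0,0,0,0.1,-1]
    - [0,0,0,0,0,0.2,-1]
    - [0,0,0,0,0,0.3,-1]
    - [0,0,0,0,0,0.4,-1]
    - [0,0,0,0,0,0.5,-1]
    - [0,0,0,0,0,0.6,-1]

```text
t: 8.93
position: [0.4882, -0.1879, 0.1259]
orientation: [-0.0, 3.138, -0.002]
ft_force: [-2.2, 0.8, 10.0]
width: 0.0141
grasp_force: 59.7
```

Call:
send_rows:
  plan:
    - [0,0,0,0,0,0.08,-1]
    - [0,0,0,0,0,0.16,-1]
    - [0,0,0,0,0,0.24,-1]

```text
t: 9.18
position: [0.4882, -0.1879, 0.1234]
orientation: [-0.0, 3.139, -0.002]
ft_force: [-1.8, 1.4, 8.5]
width: 0.014
grasp_force: 59.6
```

Call:
send_rows:
  plan:
    - [0,0,0,0,0,0.08,-1]
    - [0,0,0,0,0,0.16,-1]
    - [0,0,0,0,0,0.24,-1]

```text
t: 9.43
position: [0.4882, -0.1879, 0.1209]
orientation: [-0.0, 3.139, -0.002]
ft_force: [-2.1, 1.2, 9.0]
width: 0.014
grasp_force: 59.6
```

Call:
send_rows:
  plan:
    - [0,0,0,0,0,0.08,-1]
    - [0,0,0,0,0,0.16,-1]
    - [0,0,0,0,0,0.24,-1]

```text
t: 9.68
position: [0.4883, -0.188, 0.1189]
orientation: [-0.0, 3.138, -0.002]
ft_force: [-2.6, 0.6, 13.5]
width: 0.0137
grasp_force: 60.0
```

Call:
send_rows:
  plan:
    - [0,0,0,0,0,0.04,-1]
    - [0,0,0,0,0,0.04,-1]

```text
t: 9.85
position: [0.4884, -0.188, 0.1189]
orientation: [-0.0, 3.138, -0.002]
ft_force: [-3.1, 1.1, 11.8]
width: 0.0138
grasp_force: 59.9
```

Call:
send_rows:
  plan:
    - [0,0,0,0,0,0.05,-1]
    - [0,0,0,0,0,0.1,-1]
    - [0,0,0,0,0,0.1,-1]
    - [0,0,0,0,0,0.1,-1]

```text
t: 10.18
position: [0.4888, -0.1882, 0.1188]
orientation: [-0.0, 3.136, -0.004]
ft_force: [-3.4, 1.6, 13.1]
width: 0.0137
grasp_force: 58.4
```

Call:
send_rows:
  plan:
    - [0,0,0,0,0,0.05,-1]
    - [0,0,0,0,0,0.1,-1]
    - [0,0,0,0,0,0.1,-1]
    - [0,0,0,0,0,0.1,-1]

```text
t: 10.52
position: [0.4889, -0.1882, 0.1188]
orientation: [-0.0, 3.136, -0.004]
ft_force: [-4.0, 2.1, 18.6]
width: 0.0137
grasp_force: 58.7
```

Call:
send_rows:
  plan:
    - [0,0,0,0,0,0,-1]
    - [0,0,0,0,0,0,-1]
    - [0,0,0,0,0,0,-1]
    - [0,0,0,0,0,0,-1]

```text
t: 10.85
position: [0.4889, -0.1883, 0.1188]
orientation: [-0.0, 3.136, -0.004]
ft_force: [-4.6, 2.2, 18.5]
width: 0.0135
grasp_force: 58.7
```

Call:
send_rows:
  plan:
    - [0,0,0,0,0,0.02,-1]
    - [0,0,0,0,0,0.02,-1]
    - [0,0,0,0,0,0.02,-1]
    - [0,0,0,0,0,0.02,-1]
    - [0,0,0,0,0,0.02,-1]

```text
t: 11.27
position: [0.4889, -0.1882, 0.1187]
orientation: [-0.0, 3.136, -0.004]
ft_force: [-4.5, 2.4, 17.9]
width: 0.0136
grasp_force: 58.7
```

Call:
send_rows:
  plan:
    - [0,0,0,0,0,0,-1]
    - [0,0,0,0,0,0,-1]
    - [0,0,0,0,0,0,-1]
    - [0,0,0,0,0,0,-1]

```text
t: 11.6
position: [0.4889, -0.1883, 0.1188]
orientation: [-0.0, 3.136, -0.004]
ft_force: [-4.4, 2.2, 19.4]
width: 0.0138
grasp_force: 58.7
```

Call:
send_rows:
  plan:
    - [0,0,0,0,0,-0.3,-1]
    - [0,0,0,0,0,-0.8,-1]
    - [0,0,0,0,0,-1.8,-1]
    - [0,0,0,0,0,-3,-1]
    - [0,0,0,0,0,-4.5,-1]
    - [0,0,0,0,0,-6,-1]
    - [0,0,0,0,0,-7,-1]
    - [0,0,0,0,0,-7.6,-1]

```text
t: 12.27
position: [0.4881, -0.1879, 0.1917]
orientation: [-0.0, 3.139, -0.002]
ft_force: [-0.8, 0.6, -2.1]
width: 0.0135
grasp_force: 58.5
```

```bash
python3 - <<'E'
from h import *
for i in range(3):
    a=bot.capture("side");s=bot.sense();print(s["t"],s["position"].round(4),s["orientation"].round(4),s["ft_force"].round(2),s["grasp_force"])
E
```

```text
12.3167 [ 0.4883 -0.188   0.1922] [-1.0000e-04  3.1385e+00 -2.2000e-03] [ 0.01 -0.42 -0.38] 58.507947362959385
12.3667 [ 0.4881 -0.1879  0.1909] [ 0.0000e+00  3.1396e+00 -1.5000e-03] [ 0.01 -0.41 -1.42] 58.50622309371829
12.4167 [ 0.4877 -0.1877  0.1897] [-1.0000e-04  3.1411e+00 -4.0000e-04] [ 0.63 -0.09 -2.29] 58.50012492388487
```

Call:
send_rows:
  plan:
    - [0,0,0,-0.1,1.5,0,-1]
    - [0,0,0,-0.3,4.5,0,-1]
    - [0,0,0,-0.6,8,0,-1]
    - [0,0,0,-0.9,11.5,0,-1]
    - [0,0,0,-1.1,14.5,0,-1]
    - [0,0,0,-1.2,16.5,0,-1]
    - [0,0,0,-1.3,17.5,0,-1]
    - [0,0,0,-1.3,17.9,0,-1]

```text
t: 13.08
position: [0.5003, -0.0073, 0.1884]
orientation: [0.003, -3.14, -0.0]
ft_force: [0.1, -0.5, -0.9]
width: 0.0137
grasp_force: 58.7
```

Call:
send_rows:
  plan:
    - [0,0,0,0,0,0.5,-1]
    - [0,0,0,0,0,1.5,-1]
    - [0,0,0,0,0,2.5,-1]
    - [0,0,0,0,0,3,-1]
    - [0,0,0,0,0,3.3,-1]
    - [0,0,0,0,0,3.3,-1]
    - [0,0,0,0,0,3.3,-1]

```text
t: 13.67
position: [0.5004, -0.0091, 0.1563]
orientation: [-0.001, -3.141, -0.0]
ft_force: [-0.4, -0.7, -1.1]
width: 0.0139
grasp_force: 58.7
```

```bash
python3 - <<'E'
from h import *
a=bot.capture("side");s=bot.sense();print(s["position"],s["orientation"],s["ft_force"])
cv2.imwrite("pics/s4.png",a[:,:,::-1])
s0=cv2.imread("pics/side0.png")[:,:,::-1]
f=lambda im:cv2.resize(im[190:290,290:370],(400,500),interpolation=2)
cv2.imwrite("pics/c4.png",np.clip(np.hstack([f(a),f(s0)])[:,:,::-1]*1.5,0,255).astype(np.uint8))
E
```

```text
[ 0.50067338 -0.00897862  0.15677251] [ 7.02674036e-04  3.14115932e+00 -1.70229039e-04] [-0.21989068  0.20169241 -1.05606002]
```

View pics/c4.png

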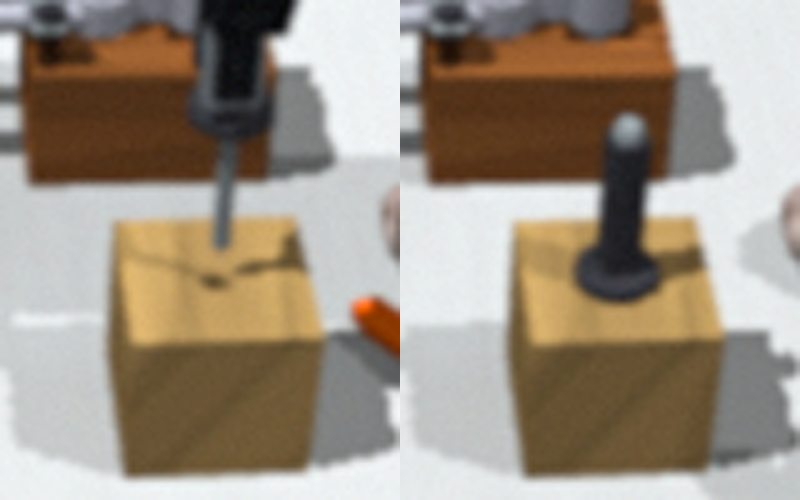

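```bash
python3 - <<'E'
from h import *
f=lambda p:cv2.resize(cv2.imread(p)[170:320,300:440],(373,400),interpolation=2)
cv2.imwrite("pics/c5.png",np.clip(np.hstack([f("pics/s4.png"),f("pics/s3.png")])*1.5,0,255).astype(np.uint8))
o=lambda p:(lambda h:np.argwhere((h[...,0]<12)&(h[...,1]>180)&(h[...,2]>90))) (cv2.cvtColor(cv2.imread(p)[200:320,355:440],40))
for p in("side0","s3","s4"):
    q=o(f"pics/{p}.png");print(p,len(q),q.mean(0)+[200,355],q.min(0)+[200,355],q.max(0)+[200,355])
E
```

```text
side0 97 [261.08247423 382.88659794] [236 375] [290 391]
s3 101 [260.51485149 383.33663366] [236 375] [289 391]
s4 101 [267.11881188 387.13861386] [250 361] [283 409]
```

View pics/c5.png

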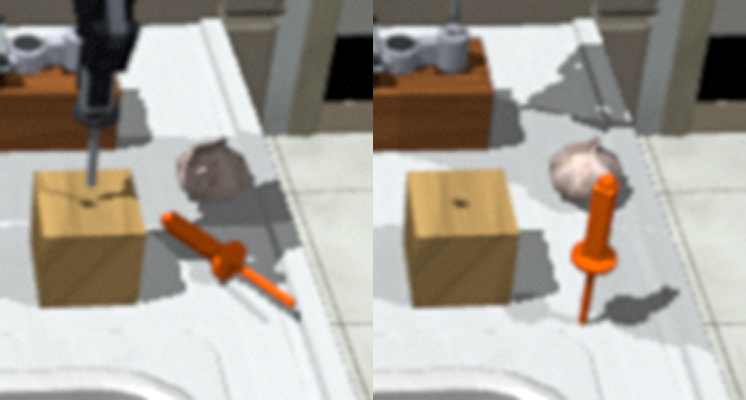

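The side view shows the tip end at (334,240), just above the block's hole at (333,246). The orange look-alike has toppled and now lies at (361–409, 250–283). In the picture at t≈5 s it still stood, and my planned path didn't come near it. I'll leave it alone and check the alignment with the hole.

```bash
python3 - <<'E'
from h import *
for z in(.083,.068):print(z,proj("side",(.5007,-.009,z)))
print(proj("side",(.5007,-.010,.068)),proj("side",(.5017,-.009,.068)))
s4=cv2.imread("pics/s4.png").astype(int);s3=cv2.imread("pics/s3.png").astype(int)
print(s4[234:244,328:341].max(2));print(s3[240:252,326:341].max(2))
s=bot.sense();print(s["position"],s["orientation"])
# collar bottom-front, z=.143
a=np.linspace(0,6.28,73);p=np.array([proj("side",(.5007+.016*np.cos(k),-.009+.016*np.sin(k),.143)) for k in a]);print(p.min(0),p.max(0))
print(s4[205:222,325:348].max(2))
E
```

```text
0.083 [332.67868388 238.97382248]
0.068 [332.12830364 245.224003  ]
[332.0651577  244.87300924] [331.59035333 245.23541333]
[[130 132 132 125 106  79  65  72 102 128 136 135 136]
 [128 131 131 126 104  75  65  73 105 127 134 135 136]
 [129 131 131 123 103  73  64  74 104 126 135 136 134]
 [128 131 131 124  99  74  65  75 105 128 133 136 137]
 [128 129 131 123 101  75  65  78 108 126 133 134 137]
 [125 130 130 125 109  90  81  96 117 129 133 134 135]
 [127 129 130 130 123 112 109 119 126 132 132 135 137]
 [123 129 131 131 129 124 124 126 130 131 130 128 124]
 [123 125 128 130 129 129 129 128 127 126 116 106  97]
 [112 119 122 122 124 126 128 129 121 105  92  81  75]]
[[119 122 123 126 129 128 129 127 125 124 128 129 130 133 136]
 [120 121 124 128 128 130 129 127 126 126 128 127 131 132 134]
 [120 118 124 128 127 129 129 128 128 127 127 128 130 133 134]
 [121 120 123 124 122 121 123 126 127 128 127 128 130 132 134]
 [119 117 121 116 111 106 106 112 117 123 126 129 129 130 134]
 [119 118 116 109  93  82  79  84  95 109 119 127 128 130 133]
 [120 118 119 110  94  75  64  69  81  99 115 1
[... 1000 characters left out ...]
46 44 37 33 29 29 29 29 31 33 31 27 29 46 70 85 90]
 [53 51 44 37 41 43 42 35 26 23 21 21 22 24 26 27 27 25 30 45 71 85 87]
 [55 56 47 36 35 39 38 35 27 26 27 26 26 25 26 26 24 24 30 49 73 85 89]
 [57 54 53 47 38 33 34 33 34 36 36 34 30 27 24 27 26 25 39 57 75 88 85]
 [56 58 56 53 48 40 36 33 31 33 34 33 27 23 23 25 28 35 47 66 81 88 89]
 [57 57 58 56 54 52 45 41 35 31 32 31 29 29 29 36 41 46 58 73 83 87 88]
 [57 57 57 55 56 56 52 50 42 40 38 38 37 39 42 46 48 50 56 72 84 88 88]
 [52 53 53 53 53 53 54 51 49 44 44 43 45 48 50 49 50 51 58 72 85 87 88]
 [52 53 51 50 52 53 53 51 46 46 48 46 48 51 50 52 50 52 56 70 80 84 84]
 [53 54 53 53 53 52 53 51 49 45 50 45 48 52 54 53 53 52 54 64 69 72 73]]
```

Call:
send_rows:
  plan:
    - [0,-0.7,0,0,0,0,-1]
    - [0,-1.4,0,0,0,0.2,-1]
    - [0,-1.4,0,0,0,0.5,-1]
    - [0,-1.4,0,0,0,0.8,-1]
    - [0,-1.4,0,0,0,0.8,-1]
    - [0,-1.4,0,0,0,0.8,-1]

```text
t: 14.22
position: [0.5004, -0.0086, 0.1481]
orientation: [-0.0, 3.118, 0.0]
ft_force: [0.1, 0.8, -1.2]
width: 0.0136
grasp_force: 58.7
```

```bash
python3 - <<'E'
from h import *
a=bot.capture("side")[:,:,::-1];s=bot.sense();print(s["position"],s["orientation"],s["ft_force"])
a=a.astype(int)
print(a[238:249,327:341].max(2));print(a[225:230,327:341].max(2).mean(0))
for z in(.0737,.0):print(proj("side",(s["position"][0],s["position"][1],s["position"][2]-z)))
E
```

```text
[ 0.50047758 -0.00864815  0.14832945] [-1.37406496e-04  3.11749425e+00 -4.97214841e-06] [-0.19939709  0.14560221 -1.49352702]
[[125 127 130 128 110  83  67  72 105 127 131 132 134 137]
 [123 126 130 125 105  79  65  75 105 126 131 132 134 136]
 [122 126 129 124 100  74  63  74 106 126 132 133 134 137]
 [121 125 128 120  96  73  64  80 110 127 132 131 127 127]
 [117 121 126 118  95  72  71  92 115 122 121 117 108  96]
 [106 112 118 114 102  87  89 101 108 103  92  87  80  75]
 [105 109 106 102  97  94  93  91  83  76  74  81  85  88]
 [114 111 101  87  77  79  78  68  64  70  87 103 116 119]
 [118 120 108  91  75  66  68  66  72  93 113 126 130 133]
 [120 122 121 112  96  87  84  89  99 116 127 132 133 134]
 [120 120 125 126 122 119 118 120 123 127 130 132 132 134]]
[108.6 108.6 108.6 108.6 106.6  92.   70.8  58.   65.6  90.  108.2 113.
 113.2 112.8]
[332.51308233 242.59755563]
[335.33104882 210.3892409 ]
```

Call:
send_rows:
  plan:
    - [0,0,0,0,0,0.2,-1]
    - [0,0,0,0.01,0,0.4,-1]
    - [0,0,0,0.01,0,0.6,-1]
    - [0,0,0,0.02,0,0.8,-1]
    - [0,0,0,0.02,0,1.0,-1]
    - [0,0,0,0.03,0,1.2,-1]
    - [0,0,0,0.03,0,1.2,-1]

```text
t: 14.85
position: [0.5003, -0.0086, 0.1358]
orientation: [-0.0, 3.118, 0.0]
ft_force: [-0.2, 0.3, -1.9]
width: 0.0137
grasp_force: 58.7
```

Call:
send_rows:
  plan:
    - [0,0,0,0.01,0,0.4,-1]
    - [0,0,0,0.02,0,0.9,-1]
    - [0,0,0,0.04,0,1.5,-1]
    - [0,0,0,0.05,0,2.1,-1]
    - [0,0,0,0.06,0,2.7,-1]
    - [0,0,0,0.08,0,3.3,-1]
    - [0,0,0,0.09,0,3.9,-1]
    - [0,0,0,0.11,0,4.5,-1]

```text
t: 15.52
position: [0.5004, -0.0087, 0.0907]
orientation: [-0.0, 3.117, 0.0]
ft_force: [-0.1, 0.9, -2.1]
width: 0.0133
grasp_force: 58.7
```

Call:
send_rows:
  plan:
    - [0,0,0,0,0,0.15,-1]
    - [0,0,0,0,0,0.3,-1]
    - [0,0,0,0,0,0.45,-1]
    - [0,0,0,0,0,0.6,-1]
    - [0,0,0,0,0,0.6,-1]

```text
t: 15.93
position: [0.5007, -0.0087, 0.0854]
orientation: [-0.0, 3.117, -0.0]
ft_force: [0.2, -0.0, -1.8]
width: 0.0132
grasp_force: 58.7
```

Call:
send_rows:
  plan:
    - [0,0,0,0,0,0.1,-1]
    - [0,0,0,0,0,0.2,-1]
    - [0,0,0,0,0,0.3,-1]
    - [0,0,0,0,0,0.4,-1]
    - [0,0,0,0,0,0.4,-1]

```text
t: 16.35
position: [0.5009, -0.0087, 0.0819]
orientation: [-0.0, 3.117, -0.0]
ft_force: [-0.0, -0.1, 0.2]
width: 0.0135
grasp_force: 59.0
```

Call:
send_rows:
  plan:
    - [0,0,0,0,0,0.1,-1]
    - [0,0,0,0,0,0.1,-1]
    - [0,0,0,0,0,0.1,0.3]
    - [0,0,0,0,0,0.1,1]
    - [0,0,0,0,0,0.1,1]
    - [0,0,0,0,0,0.1,1]
    - [0,0,0,0,0,0.1,1]
    - [0,0,0,0,0,0.1,1]

```text
t: 17.02
position: [0.5008, -0.0087, 0.0803]
orientation: [-0.0, 3.117, 0.0]
ft_force: [0.4, -0.6, 0.7]
width: 0.0838
grasp_force: 0.0
```

Call:
send_rows:
  plan:
    - [0,0,0,0,0,0,1]
    - [0,0,0,0,0,-1,1]
    - [0,0,0,0,0,-3,1]
    - [0,0,0,0,0,-6,1]
    - [0,0,0,0,0,-9,1]
    - [0,0,0,0,0,-12,1]
    - [0,0,0,0,0,-14,1]
    - [0,0,0,0,0,-15,1]

```text
t: 17.68
position: [0.498, -0.0087, 0.2352]
orientation: [-0.0, 3.111, -0.001]
ft_force: [0.1, 0.2, 0.5]
width: 0.0856
grasp_force: 0.0
```

```bash
python3 - <<'E'
from h import *
a=bot.capture("side");s=bot.sense();print(s["t"],s["position"],s["ft_force"],s["width"])
cv2.imwrite("pics/s6.png",np.clip(a[:,:,::-1]*1.4,0,255).astype(np.uint8))
E
```

```text
17.7333 [ 0.49820281 -0.00875473  0.23556488] [-0.78758013 -0.46518107  0.71919349] 0.08560891539069315
```

View pics/s6.png

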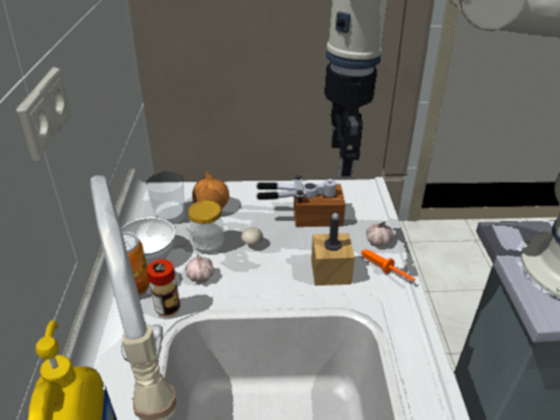

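The side view shows the punch upright in the block with its collar at (333,245), the bystanders unmoved and the gripper clear. The orange look-alike is lying still. A numeric check against the first picture, then hand in.

```bash
python3 - <<'E'
from h import *
a=bot.capture("side")[:,:,::-1].copy();s0=cv2.imread("pics/side0.png")
f=lambda im,r:(lambda q:(q.mean(0)+[r[0],r[2]]).round(1))(np.argwhere(im[r[0]:r[1],r[2]:r[3]].max(2)<50))
print(f(a,(210,254,320,346)),f(s0,(210,254,320,346)))
h=cv2.cvtColor(a,40)[200:320,355:440];q=np.argwhere((h[...,0]<12)&(h[...,1]>180)&(h[...,2]>90));print(len(q),q.mean(0)+[200,355])
print(bot.finish_job())
E
```

```text
[234.6 333.3] [234.8 333.8]
112 [265.21428571 387.84821429]
the job is handed in; nothing more can be done
None
```

The pin is home on its plug after about a second at roughly 20 N, with no reading above about 22 N, and the punch is back upright in its block, but the orange look-alike toppled between t≈5 s and t≈14 s; I don't know why, and I left it lying on the worktop.

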